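# Load the warm-air dryer, close it up and start its timer

### The job

Put every loose, just-washed screw cap into the dryer bay on the side towards which the toggle lever on the switch panel leans, without touching the lever; the other bay stays empty. Then close up both bays: a lid laid fully home on each and each clamp arm swung fully down over its lid. Only then start the dryer: twist the spring-return timer knob clockwise to its stop, hold it there for a moment and let it spring back; leave the capped bottle, the saucer of buttons, the lint roller and the thread spool where they stand.

Things in the scene. Friction and masses are not known exactly. Their poses are not given: they have to be found in the camera images.
- dryer: fixed grey appliance 364 mm wide (its y) and 142 mm deep (its x), rims 62 mm above the table: two open square bays, 130 x 130 mm inside, 56 mm deep, 6 mm walls, and between them an 80 mm wide flat aluminium console at rim height. Origin: middle of its underside; x away from the robot, y to the robot's left, z up. Bay centres lie 111 mm to either side.
- bay_left (a point): centre of the inner floor of the dryer's left bay (+y side, left as the robot sees it), 6 mm above the table; axes as the dryer's
- bay_right (a point): the same for the right bay (-y side). Both bays are alike and empty at the start; all the caps fit in one, even two deep.
- toggle (a joint): bare steel lever with a ball tip on the aluminium switch panel (120 x 60 x 30 mm, fixed, close behind the dryer's console). About +0.6 rad: leans to +y, towards the left bay's side; about -0.6: leans to -y, towards the right bay's side. It flops over if knocked past the middle: do not touch.
- toggle_tip (a point): the ball at the lever's tip, 52 mm from its pivot; the pivot is at the middle of the panel, 32 mm above the table
- lid1: loose grey lid, fits either bay: plate 142 x 142 x 6 mm over a plug 122 x 122 x 8 mm, with a black square grip 22 x 22 mm, 32 mm tall, at its centre (46 mm in all, 180 g). Origin: centre of the plug's underside; z up, x, y along its sides. Lies flat at one side; goes on in any quarter turn. Home: plug in the bay (4 mm play each side), plate on the rim, origin 48 mm above the bay floor.
- lid2: a second lid, the same as lid1, lying at the other side
- clamp_left (a joint): clamp arm behind the left bay, a flat steel bar 14 mm wide (along the dryer's y) and 10 mm thick, reaching 72 mm from its hinge. 0: down level over the rear edge of the fitted lid; about 1.57: upright; 1.9: its rear stop. Starts raised, stays where it is left (light friction, about 1 N at the tip); an ill-seated lid blocks it.
- clamp_left_hinge (a point): the left arm's hinge axis, 100 mm behind the bay's centre, 73.5 mm above the table; the axis runs along the dryer's y and the x, y, z axes are the dryer's
- clamp_left_grip (a point): a point on the left clamp arm's centre line, 58 mm from the hinge, 14 mm short of the arm's end; x points from it to the hinge
- clamp_right (a joint): the same for the clamp arm behind the right bay
- clamp_right_hinge (a point): the same for the right arm
- clamp_right_grip (a point): the same for the right arm
- timer (a joint): spring-return timer knob on the console; 0 at rest, grows clockwise seen from above, stop at 1.2 rad, springs back by itself when released (about 0.07 N m at the stop)
- timer_grip (a point): on the knob's axis, at the height to grip, 26 mm above the console. The knob is a black upright bar 42 mm long (along this point's x, the dryer's x at rest), 13 mm thick (y) and 36 mm tall; its axis is 20 mm in front of the dryer's middle
- cap1: loose white plastic screw cap, a hexagonal prism 32 mm across the flats (37 mm across corners) and 22 mm tall, 20 g, standing on the table in front of the dryer; origin: centre of its underside, z its axis; two of its flats face +-y of its own frame. Any three to five caps are present; the others are None.
- cap2: another screw cap like cap1, or absent (None)
- cap3: another screw cap like cap1, or absent (None)
- cap4: another screw cap like cap1, or absent (None)
- cap5: another screw cap like cap1, or absent (None)
- spool: bystander: empty wooden thread spool, 32 mm diameter, 42 mm tall, standing among the caps; origin at its underside
- saucer: bystander: white ceramic saucer of buttons, 110 mm diameter, 18 mm tall, behind the dryer to one side; origin at its underside
- bottle: bystander: frosted glass bottle with its own round screw cap on, 56 mm diameter, 137 mm tall; origin at its underside. Its cap is not to be taken.
- roller: bystander: grey lint roller lying along its y, 200 mm long, 48 mm high; origin on the table under its middle

How it is judged:
By the outcome, as a careful person would: the job done as asked, in the order asked, and still so for the second after the job is handed in, with the robot touching nothing.
Of cap1, cap2, cap3, cap4, cap5 only 3 to 5 are there at a start; the rules pass over those that are not, and their reading is None.
At some moment in a run one of cap1, cap2, cap3, cap4, cap5, lid1, lid2 may be knocked a few centimetres aside while the robot is not near it.
Once in a run the grip may slacken for a moment while it holds something.
It also fails if it takes over 200 s, if anything falls off the work surface, if the arm or the gripper's body presses on something with over 40 N, if the wrist force passes 120 N, or if a joint passes its speed limit or range.

### The arm

A 6-joint arm with a two-finger parallel gripper is mounted at the origin on the work surface. World frame = base frame: x ahead of the robot, y to its left, z up, the work surface at z = 0. Lengths are in m, angles in rad, forces in N, time in s.
With the tool pointing down it reaches from about 0.275 to 0.875 m from the base axis. Payload 12.5 kg.
Tool frame: the origin (TCP) lies on the centre line of the jaws, within the pads' length; the fingertips stand r.finger_overhang ahead of it and the grasp point (between the pads) lies 3 mm ahead of it (r.finger_overhang is the distance from the TCP to the fingertips, in m); z points along the fingers, y is the line along which they close (so a half turn about z gives the same grasp; the last joint's range is limited). The gripper opens to 85 mm and grips with 20 to 120 N. Pads are 22 mm wide; open, the fingers measure 114 mm over their backs; the gripper's body (76 mm by 85 mm) begins 54 mm behind the grasp point. The pads swing forward as they close: fully open they stand 13 mm farther back than shut.
Start: joints at [-1.393, 0.351, 1.652, -0, 1.139, -0.085], TCP at [0.143, -0.531, 0.253] pointing down, gripper open.
Joint ranges: [-2.75, 2.75], [-0.79, 2.1], [0.01, 2.65], [-1.57, 4.71], [0.07, 3.14], [-2.87, 2.87]. Speed limits (rad/s): [2.22, 2.22, 2.79, 3.14, 3.14, 3.14].

### API

Orientations are given as a unit quaternion [x, y, z, w].
In Python, from cell import r, optics gives the robot as it stands. The module is installed in compiled form; this text tells all that it offers. Calls block until the motion is done:
- r.move_to(position, orientation): joint-space move of the TCP to a pose.
- r.move_linear(position, rot=None, vel=0.15): straight line of the TCP; rot=None keeps the orientation; vel is the mean speed in m/s.
- r.set_joints(angles): joint-space move.
- r.set_gripper(opening, squeeze=None): opening from 0.0 (shut) to 1.0 (fully open); squeeze is the grip in N (None keeps the last); returns when the fingers have stopped.
- r.sleep(seconds).
- r.inverse_kinematics(position, orientation): joint angles nearest the present ones, or None.
- optics.get_image(name): name is "scene" or "top" or "wrist"; returns a dict with "pixels" (480x640x3 uint8, red, green, blue), "depth" (480x640 float32, m along the optical axis (not along the pixel's ray), 0 where there is no reading), "fx", "fy", "cx", "cy" (pixels), "camera_from_world" (4x4, takes a point from world to camera coordinates); the wrist camera has in their place "mount" (4x4, takes a point from camera to tool coordinates, whose origin is the TCP and whose axes are the flange's). Camera axes: x right, y down, z forward; pixel columns grow to the right and rows downward; lengths in m; the calibration is good to about 2 mm. The wrist camera is an equidistant fisheye: a pixel r from the principal point sees the ray r / f radians off the axis. A picture is of the moment at which its call begins: read the wrist's pose just before it.
A pose or a line that the arm cannot do raises r.PlanningError and nothing moves.
- r.hand_in(): hands the job in; it is judged then, once.
Readings, each from a call of its own:
- r.current_t(): time.
- r.current_q(): joint angles.
- r.current_qvel(): joint speeds.
- r.current_effort(): joint torques, N m.
- r.current_tool_pos(): TCP position.
- r.current_ee_rot(): TCP orientation.
- r.current_contact_force(): force on the tool from outside, world axes, zero at the start.
- r.current_torque(): the same for the moment, N m.
- r.current_opening(): opening from 0.0 (shut) to 1.0 (fully open).
- r.current_finger_force(): force on a finger pad.
Only numpy, scipy, OpenCV 4.12 (cv2) and the standard library are available. Lean on these libraries where they do the work, as an engineer would, in place of code of your own. Each camera call takes 0.05 s, during which the arm holds its last target. There are 200 camera calls.

## Working session

There is one attempt and no reset: what is moved stays moved. The work goes in short steps, each a Python script; the robot and the scene stay as the last script left them, time stands still between calls to the robot, and variables do not carry over. Pictures are saved under pics/ and viewed, at most 14 in all, crops included, and the job is handed in when it is done.

```bash
mkdir -p pics; python3 - <<'E'
from cell import r, optics
import cv2,numpy as np
for n in("top","scene"):
    d=optics.get_image(n); cv2.imwrite(f"pics/{n}0.png",d["pixels"][...,::-1]); np.savez(f"pics/{n}0.npz",**d)
    M=np.linalg.inv(d["camera_from_world"]); print(n,d["fx"],d["cx"],d["cy"],M.round(3).tolist())
print(r.finger_overhang,r.current_t(),r.current_ee_rot(),r.current_tool_pos())
E
```

```text
top 483.98436545678413 312.318048824644 240.4615242647732 [[0.003, -0.999, 0.046, 0.546], [-1.0, -0.003, 0.0, -0.016], [0.0, -0.046, -0.999, 1.306], [0.0, 0.0, 0.0, 1.0]]
scene 523.8037761965861 320.59565104206183 235.26190424890007 [[-0.279, 0.84, -0.464, 1.089], [0.96, 0.239, -0.144, 0.167], [-0.01, -0.486, -0.874, 0.998], [0.0, 0.0, 0.0, 1.0]]
0.022 0.1 [ 9.91379062e-01  1.31024060e-01 -1.22217015e-05 -5.01773621e-04] [ 0.1428538  -0.53084561  0.25283144]
```

View pics/top0.png

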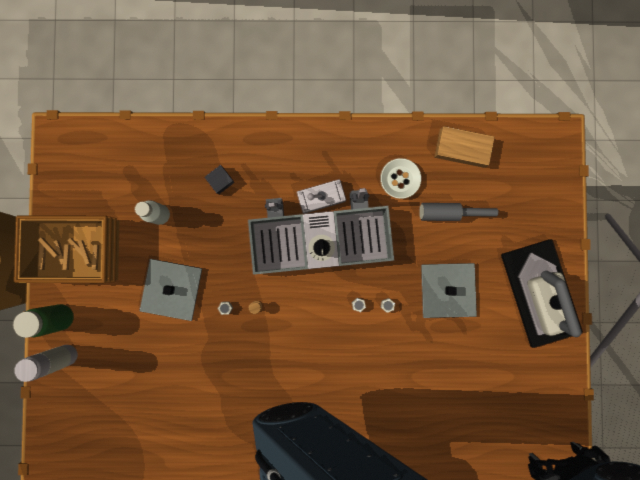

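View pics/scene0.png

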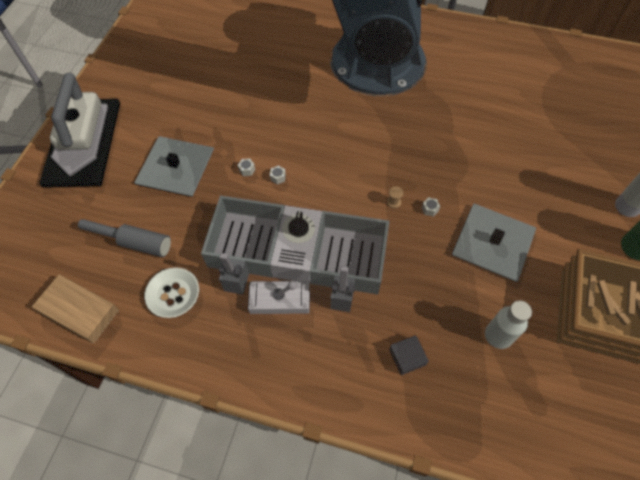

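The top view shows caps at about (226,308), (359,304) and (388,305), with the spool at (254,307). The lids are at (171,290) and (449,291), the dryer at (321,240) and the panel at (321,195). The scene view agrees, and I'll zoom in on the toggle and measure using depth.

```bash
cat > meas.py <<'E'
import numpy as np,cv2
def cloud(d):
    v,u=np.mgrid[:480,:640]; z=d["depth"].astype(float)
    P=np.stack([(u-d["cx"])/d["fx"]*z,(v-d["cy"])/d["fy"]*z,z],-1)
    M=np.linalg.inv(d["camera_from_world"]); W=P@M[:3,:3].T+M[:3,3]; W[z==0]=np.nan; return W
def ray(d,u,v,h):
    "pixel -> world xy on plane z=h"
    M=np.linalg.inv(d["camera_from_world"]); q=M[:3,:3]@[(u-d["cx"])/d["fx"],(v-d["cy"])/d["fy"],1]
    return M[:3,3]+q*(h-M[2,3])/q[2]
def blobs(mask,amin):
    n,l,s,c=cv2.connectedComponentsWithStats(mask.astype(np.uint8)); 
    return [(l==i,s[i,4],c[i]) for i in range(1,n) if s[i,4]>=amin]
E
python3 - <<'E'
import numpy as np,cv2
from meas import *
d=dict(np.load("pics/top0.npz")); s=dict(np.load("pics/scene0.npz"))
W=cloud(d); Z=W[...,2]; roi=np.zeros((480,640),bool); roi[150:350,120:520]=1
print("table z",np.nanmedian(Z[330:360,150:350]),np.nanstd(Z[330:345,300:340]))
for lo,hi,nm in((.009,.03,"low"),(.052,.068,"rim")):
  for m,a,c in blobs((Z>lo)&(Z<hi)&roi,15):
    p=np.nanmedian(W[m],0); h=np.nanmedian(Z[m])
    rc=cv2.minAreaRect(np.argwhere(m)[:,::-1].astype(np.float32))
    pts=np.array([ray(d,*q,h)[:2] for q in cv2.boxPoints(rc)]); e=np.diff(pts[[0,1,2]],axis=0)
    print(nm,a,c.round(1),"h%.3f"%h,"ctr",pts.mean(0).round(4),"sides",np.hypot(*e.T).round(3),"ang",np.degrees(np.arctan2(e[:,1],e[:,0])).round(1),d["pixels"][m].mean(0).round())
a=cv2.resize(d["pixels"][170:260,270:370],(400,360),interpolation=cv2.INTER_CUBIC)
b=cv2.resize(s["pixels"][260:320,235:335],(400,240),interpolation=cv2.INTER_CUBIC)
b=np.vstack([b,np.zeros((120,400,3),np.uint8)])
cv2.imwrite("pics/tog.png",np.hstack([a,b])[...,::-1])
E
```

```text
table z -0.00039074287309825984 0.0026490459178338485
low 120 [458.9 160.2] h0.019 ctr [ 0.8209 -0.4127] sides [0.018 0.142] ang [ -17.  -106.7] [82. 57. 30.]
low 613 [401.  177.5] h0.015 ctr [ 0.7757 -0.252 ] sides [0.105 0.106] ang [-89.8 179.6] [184. 182. 161.]
low 265 [219.4 180. ] h0.027 ctr [0.7672 0.2331] sides [0.056 0.059] ang [ -53.9 -144.2] [54. 52. 51.]
low 35 [401.1 173.1] h0.010 ctr [ 0.7892 -0.2547] sides [0.015 0.033] ang [ -5.  -94.6] [123.  94.  62.]
low 29 [403.3 183.4] h0.011 ctr [ 0.7607 -0.2632] sides [0.036 0.013] ang [ -60.7 -151.3] [76. 61. 48.]
low 553 [321.6 196.2] h0.028 ctr [ 0.7231 -0.0389] sides [0.12  0.062] ang [ -73.5 -163.8] [159. 149. 145.]
low 34 [420.6 212.1] h0.023 ctr [ 0.6831 -0.3031] sides [0.008 0.045] ang [-89.8 179.6] [133. 122. 102.]
low 43 [165.7 214.9] h0.017 ctr [0.6735 0.3775] sides [0.049 0.021] ang [ -8.5 -99.3] [73. 71. 61.]
low 48 [380.1 215.4] h0.017 ctr [ 0.6747 -0.1955] sides [0.034 0.068] ang [ -41.7 -131.9] [66. 67. 63.]
low 16 [343.5 213.5] h0.020 ctr [ 0.6774 -0.0984] sides [0.04  0.002] ang [ -82.7 -172.9] [50. 51. 47.]
lo
[... 768 characters left out ...]
 0.4358 -0.1383] sides [0.034 0.033] ang [ -51.4 -141.2] [144. 138. 127.]
low 141 [387.5 305. ] h0.022 ctr [ 0.4353 -0.2145] sides [0.032 0.036] ang [ -33.9 -123.5] [143. 137. 124.]
low 143 [224.8 307.8] h0.022 ctr [0.426  0.2144] sides [0.032 0.037] ang [  0.7 -89.8] [123. 117. 106.]
rim 29 [354.7 192.1] h0.063 ctr [ 0.7277 -0.1241] sides [0.018 0.013] ang [-89.8 179.9] [82. 77. 73.]
rim 59 [273.7 200. ] h0.062 ctr [0.7064 0.0851] sides [0.039 0.013] ang [ -89.8 -179.7] [85. 81. 77.]
rim 2823 [320.2 235.8] h0.062 ctr [ 0.6185 -0.0354] sides [0.366 0.168] ang [ -84.1 -174.5] [127. 123. 116.]
rim 38 [160.5 214.5] h0.060 ctr [0.67   0.3788] sides [0.05  0.018] ang [ -20.3 -111.1] [75. 75. 65.]
```

View pics/tog.png

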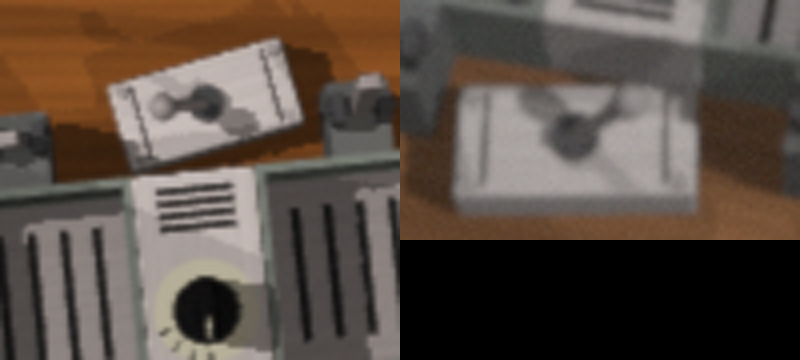

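The toggle ball is left of the pivot in the top view (162,103 vs 210,102), and right in the scene view, where right is +y. Both mean +y, so the caps go in the **left bay**. Next is a wrist view to refine the dryer pose and cap yaws.

```bash
cat >> meas.py <<'E'
from cell import r, optics
from scipy.spatial.transform import Rotation as Rn
def down(yaw):
    "tool pointing down; closing axis (tool y) at angle yaw from world +y"
    return (Rn.from_euler('z',yaw)*Rn.from_euler('x',np.pi)).as_quat()
def rectify(d,pos,quat,h,x0,x1,y0,y1,res=.001):
    "orthographic view of plane z=h: rows = x1 down to x0, cols = y1 to y0 (as seen by top camera)"
    X,Y=np.meshgrid(np.arange(x1,x0,-res),np.arange(y1,y0,-res),indexing='ij')
    P=np.stack([X,Y,np.full_like(X,h)],-1)
    T=(P-pos)@Rn.from_quat(quat).as_matrix(); M=np.linalg.inv(d["mount"]); C=T@M[:3,:3].T+M[:3,3]
    s=np.hypot(C[...,0],C[...,1]); k=np.arctan2(s,C[...,2])/np.maximum(s,1e-9)
    u=(d["cx"]+d["fx"]*k*C[...,0]).astype(np.float32); v=(d["cy"]+d["fy"]*k*C[...,1]).astype(np.float32)
    return cv2.remap(d["pixels"],u,v,cv2.INTER_CUBIC)
def wrist():
    p,q=r.current_tool_pos(),r.current_ee_rot(); return optics.get_image("wrist"),p,q
E
python3 - <<'E'
from meas import *
for y in (0,np.pi/2,-np.pi/2): print(y,r.inverse_kinematics([.46,-.03,.36],down(y)))
r.move_to([.46,-.03,.36],down(0)); 
d,p,q=wrist(); np.savez("pics/w0.npz",p=p,q=q,**d); print(d["mount"].round(3).tolist(),d["fx"],d["cx"],d["cy"],p,r.current_t())
a=rectify(d,p,q,.062,.36,.80,-.30,.30); print(a.shape); cv2.imwrite("pics/w0.png",a[...,::-1])
E
```

```text
0 [-1.66169682e-01  8.68097433e-02  1.71837417e+00 -4.44089210e-16
  1.33640874e+00  1.40462664e+00]
1.5707963267948966 [-0.16616968  0.08680974  1.71837417  0.          1.33640874 -0.16616968]
-1.5707963267948966 None
[[0.0, -0.959, -0.282, 0.071], [1.0, 0.0, -0.0, -0.0], [0.0, -0.282, 0.959, -0.12], [0.0, 0.0, 0.0, 1.0]] 371.64829954431775 319.97794503134145 247.67812717156983 [ 0.45999629 -0.03051763  0.35983596] 2.3083
(441, 600, 3)
```

View pics/w0.png

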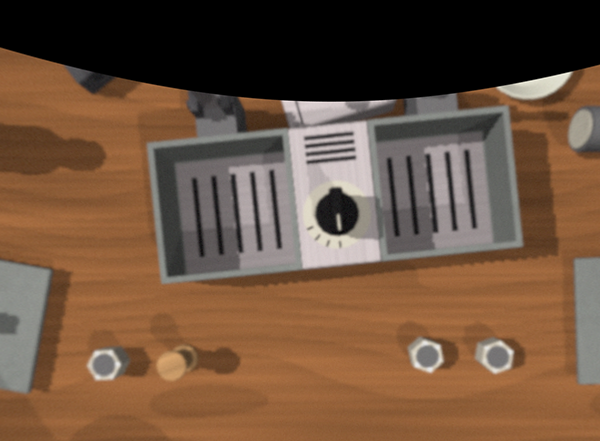

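The rectified wrist view (1 mm/px) shows the dryer rim corners at (149,144), (508,108), (522,245) and (163,282). The caps are at (104,364), (427,355) and (495,355), the spool at (172,364) and the knob at (337,213). Both bays are empty.

```bash
cat >> meas.py <<'E'
def fitline(p,axis):
    "robust line through points: p[:,axis] as function of the other"
    p=np.asarray(p,float); o=p[:,1-axis]; v=p[:,axis]; k=np.ones(len(p),bool)
    for _ in range(6):
        c=np.polyfit(o[k],v[k],1); e=abs(v-np.polyval(c,o)); k=e<max(1.0,2*np.median(e))
    return c
def capfind(d,p,q,x0,x1,y0,y1):
    "bright hexagons on plane z=22mm: list of (x,y,flat-normal angle mod 60deg, size)"
    res=.0005; a=rectify(d,p,q,.022,x0,x1,y0,y1,res); hsv=cv2.cvtColor(a,cv2.COLOR_RGB2HSV)
    m=((hsv[...,1]<70)&(hsv[...,2]>60)).astype(np.uint8); out=[]
    m=cv2.morphologyEx(m,cv2.MORPH_OPEN,np.ones((5,5)))
    for c in cv2.findContours(m,cv2.RETR_EXTERNAL,cv2.CHAIN_APPROX_NONE)[0]:
        A=cv2.contourArea(c)*res**2; (w,h)=cv2.minAreaRect(c)[1]
        if not(6e-4<A<1.5e-3 and max(w,h)*res<.050): continue
        M=cv2.moments(c); u,v=M['m10']/M['m00'],M['m01']/M['m00']
        z=(-(c[:,0,1]-v))+1j*(-(c[:,0,0]-u))   # x + i y
        ph=np.angle((abs(z)**6*np.exp(6j*np.angle(z))).sum())/6  # corner direction
        out.append((x1-v*res,y1-u*res,np.degrees(ph)+30,A,w*res,h*res))
    return out
E
python3 - <<'E'
from meas import *
n=np.load("pics/w0.npz"); d=dict(n); p,q=n["p"],n["q"]
a=rectify(d,p,q,.062,.36,.80,-.30,.30,.0005); s=cv2.cvtColor(a,cv2.COLOR_RGB2HSV)
m=(s[...,1]<90)&(s[...,2]>40)
fr=[(u,v[-1]) for u in range(340,1020,4) if len(v:=np.flatnonzero(m[:600,u]))]
le=[(u[0],v) for v in range(330,520,4) if len(u:=np.flatnonzero(m[v,260:500])+260)]
ri=[(u[-1],v) for v in range(240,470,4) if len(u:=np.flatnonzero(m[v,800:1080])+800)]
f=fitline(fr,1); l=fitline(le,0); g=fitline(ri,0)
def X(f,l):
    v=(f[0]*l[1]+f[1])/(1-f[0]*l[0]); u=l[0]*v+l[1]; return np.array([.8-v*.0005,.3-u*.0005])
L,R=X(f,l),X(f,g); print("corners",L,R,"w",np.hypot(*(L-R)),"slopes deg",np.degrees(np.arctan([f[0],l[0],g[0]])))
yaw=-np.arctan(f[0]); yaw=np.arctan2(-(L-R)[0],(L-R)[1])
c=(L+R)/2+.071*np.array([np.cos(yaw),np.sin(yaw)]); print("dryer",c,np.degrees(yaw))
for o in capfind(d,p,q,.38,.50,-.28,.29): print(np.round(o,4))
t=dict(np.load("pics/top0.npz")); W=cloud(t); 
for nm,px in(("spool",(254,307)),("knob",(321,246))): print(nm,[ray(t,*px,h).round(4) for h in(.042,.098)])
E
```

```text
corners [0.51565404 0.13936558] [ 0.55311878 -0.22348066] w 0.3647752709396213 slopes deg [-5.89503668  5.95865591  5.96026965]
dryer [ 0.60501094 -0.03476539] 5.895036679378647
[4.2800e-01 2.1370e-01 2.4496e+00 1.2000e-03 3.5000e-02 4.4500e-02]
[ 4.36900e-01 -2.10200e-01  1.97526e+01  1.20000e-03  4.43000e-02
  3.41000e-02]
[ 4.37500e-01 -1.34600e-01  4.07015e+01  1.10000e-03  4.11000e-02
  3.43000e-02]
spool [array([0.4307, 0.1355, 0.042 ]), array([0.4358, 0.1288, 0.098 ])]
knob [array([ 0.5898, -0.0383,  0.042 ]), array([ 0.5879, -0.0372,  0.098 ])]
```

```bash
cat > act.py <<'E'
from meas import *
C=np.array([.6050,-.0348]); YAW=np.radians(5.9); RZ=Rn.from_euler('z',YAW).as_matrix()
def dry(x,y,z): return np.r_[C,0]+RZ@np.array([x,y,z])
def status(t=""): print(t,"t%.1f"%r.current_t(),"op%.3f"%r.current_opening(),"ff",np.round(r.current_finger_force(),1),"F",np.round(r.current_contact_force(),1),"z%.3f"%r.current_tool_pos()[2])
def up(z,vel=.3): p=np.array(r.current_tool_pos()); p[2]=z; r.move_linear(p,vel=vel)
def look(x,y,phi=90):
    r.move_to([x-.02,y,.20],down(np.radians(phi)))
    d,p,q=wrist(); o=capfind(d,p,q,x-.06,x+.06,y-.06,y+.06); return d,p,q,o
def pick_cap(x,y):
    d,p,q,o=look(x,y); o=[k for k in o if np.hypot(k[0]-x,k[1]-y)<.045]
    print("cap",np.round(o,4)); assert len(o)==1
    x,y,phi=o[0][:3]; phi=(phi+30)%60-30; Q=down(np.radians(phi+90))
    r.set_gripper(.75); r.move_to([x,y,.09],Q); r.move_linear([x,y,.026],vel=.12); status("down")
    r.set_gripper(0,40); status("grip"); up(.15); status("lift")
def place_cap(off):
    Q=down(YAW+np.pi/2); P=dry(0,.111+off,.13); r.move_to(P,Q); status("over bay")
    if r.current_opening()<.2: return False
    P[2]=.034; r.move_linear(P,vel=.15); status("in"); r.set_gripper(.55); up(.15); return True
E
python3 - <<'E'
from act import *
d,p,q,o=look(.427,.214); print(np.round(o,4))
a=rectify(d,p,q,.022,.367,.487,.154,.274,.0003); cv2.imwrite("pics/c1.png",a[...,::-1])
if len(o)==1:
    pick_cap(.427,.214)
E
```

```text
[[4.2590e-01 2.1960e-01 1.6752e+00 1.0000e-03 3.2500e-02 3.9000e-02]]
cap [[4.2590e-01 2.1960e-01 1.9235e+00 1.0000e-03 3.2300e-02 3.9100e-02]]
down t5.4 op0.752 ff 0.0 F [-0.3  0.7  0.6] z0.027
grip t5.8 op0.366 ff 39.8 F [-1.4 -0.5  9. ] z0.027
lift t6.3 op0.363 ff 39.8 F [-0.3 -0.5 -0.6] z0.151
```

View pics/c1.png

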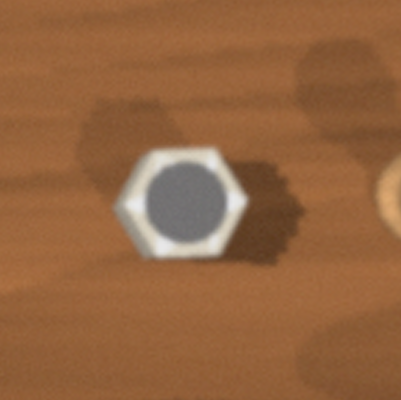

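The close-up confirms the cap: its hexagon is centred at (183,202), matching the measurement, with two flats facing ±x. It's now gripped and lifted.

```bash
sed -i 's/,\.026\],vel/,.028],vel/; s/P\[2\]=.034/P[2]=.036/' act.py; python3 - <<'E'
from act import *
print(place_cap(.038)); pick_cap(.4365,-.136)
print(place_cap(0)); pick_cap(.4365,-.212); print(place_cap(-.038))
r.move_to(dry(-.10,0,.36),down(YAW)); d,p,q=wrist(); np.savez("pics/w1.npz",p=p,q=q,**d)
cv2.imwrite("pics/w1.png",rectify(d,p,q,.03,.36,.80,-.30,.30)[...,::-1]); status()
t=optics.get_image("top"); np.savez("pics/top1.npz",**t)
E
```

```text
over bay t7.1 op0.363 ff 39.8 F [-0.3  0.1 -0.3] z0.129
in t7.9 op0.360 ff 39.8 F [-0.  -0.1 -0.2] z0.037
True
cap [[ 4.3550e-01 -1.3490e-01  4.1484e+01  1.0000e-03  3.9400e-02  3.3800e-02]]
down t11.4 op0.750 ff 0.0 F [-0.   0.9  0.7] z0.029
grip t11.8 op0.364 ff 39.5 F [-1.7  0.9  9.7] z0.029
lift t12.4 op0.361 ff 39.8 F [-0.5  0.2 -0.4] z0.151
over bay t13.4 op0.362 ff 39.8 F [0.3 0.5 0.1] z0.130
in t14.2 op0.365 ff 40.7 F [-1.1  0.6  0.2] z0.036
True
cap [[ 4.34400e-01 -2.11800e-01  2.03693e+01  1.00000e-03  3.28000e-02
   4.00000e-02]]
down t17.9 op0.749 ff 0.0 F [ 0.  -0.6  0.1] z0.029
grip t18.3 op0.364 ff 39.7 F [-2.1  0.7  8.1] z0.029
lift t18.8 op0.364 ff 39.8 F [-0.5  0.3 -0.7] z0.151
over bay t20.0 op0.364 ff 39.8 F [ 0.4  0.4 -0.2] z0.129
in t20.8 op0.366 ff 40.7 F [ 1.5 -0.2 -0.8] z0.036
True
 t22.9 op0.546 ff 0.0 F [0.4 0.5 0.2] z0.359
```

View pics/w1.png

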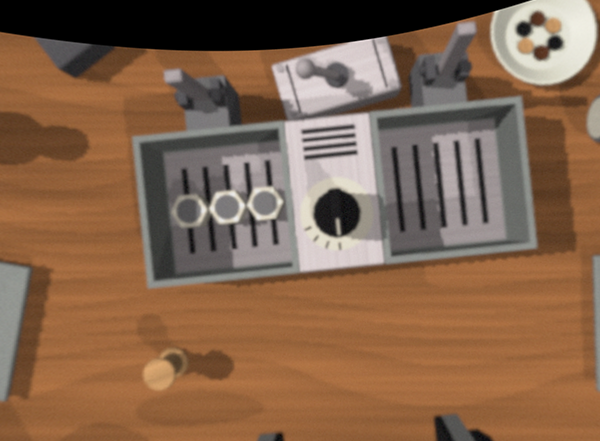

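All three caps are in the left bay at (190,210), (228,207) and (265,203). The right bay is empty, the lever still leans left, both clamp arms are up, and the spool is undisturbed. Lids are next.

```bash
cat >> act.py <<'E'
def toplids(t):
    "lids lying on the table, from top depth at 14 mm: (x,y,yaw deg)"
    Z=cloud(t)[...,2]; out=[]
    for m,a,c in blobs((Z>.009)&(Z<.03),1800):
        b=cv2.minAreaRect(np.argwhere(m)[:,::-1].astype(np.float32)); P=np.array([ray(t,*k,.014)[:2] for k in cv2.boxPoints(b)])
        e=np.diff(P[:3],axis=0); s=np.hypot(*e.T)
        if abs(s-.142).max()<.012: out.append((*P.mean(0),(np.degrees(np.arctan2(*e[0][::-1]))+45)%90-45))
    return out
def lidlook(x,y):
    r.move_to([x-.05,y,.30],down(np.pi/2)); d,p,q=wrist()
    a=rectify(d,p,q,.014,x-.13,x+.13,y-.13,y+.13,.0005); h=cv2.cvtColor(a,cv2.COLOR_RGB2HSV)
    m=(h[...,1]<80).astype(np.uint8); m=cv2.morphologyEx(m,cv2.MORPH_OPEN,np.ones((9,9)))
    c=max(cv2.findContours(m,cv2.RETR_EXTERNAL,cv2.CHAIN_APPROX_NONE)[0],key=cv2.contourArea)
    (u,v),(w,hh),ang=cv2.minAreaRect(c)
    yaw=(-ang+45)%90-45     # image is world seen from above, turned 90 deg
    return a,(x+.13-v*.0005,y+.13-u*.0005,yaw,w*.0005,hh*.0005)
E
python3 - <<'E'
from act import *
t=dict(np.load("pics/top1.npz")); Z=cloud(t)[...,2]
print(np.round(toplids(t),4))
print([(c.round(),a) for m,a,c in blobs((Z>.015)&(Z<.03),60) if a<250])
L=sorted(toplids(t),key=lambda k:-k[1]); ims=[]
for l in L[::-1][:1]+L[:1]:
    a,o=lidlook(*l[:2]); print(np.round(o,4)); ims.append(a[::2,::2])
cv2.imwrite("pics/lids.png",np.hstack(ims)[...,::-1]); status()
E
```

```text
[[ 0.474   0.3616 -9.5874]
 [ 0.4748 -0.3784  1.9625]]
[(array([455., 156.]), np.int32(116)), (array([ 35., 249.]), np.int32(182)), (array([456., 271.]), np.int32(81)), (array([466., 290.]), np.int32(94)), (array([444., 291.]), np.int32(76)), (array([447., 306.]), np.int32(194)), (array([ 67., 316.]), np.int32(67)), (array([ 71., 353.]), np.int32(64))]
[ 0.4747 -0.3765  1.7357  0.1418  0.1423]
[  0.474    0.3649 -10.3943   0.1427   0.142 ]
 t27.5 op0.550 ff 0.0 F [0.7 0.7 0. ] z0.300
```

View pics/lids.png

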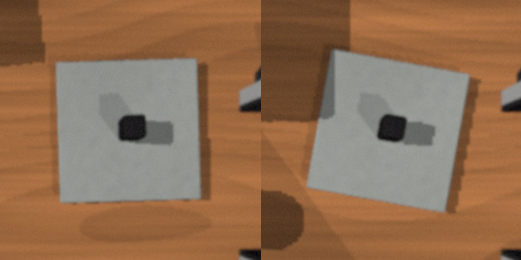

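The lid outlines are clean 142 mm squares, with grips near (132,127) and (392,128), so I'll place the left lid now.

```bash
cat >> act.py <<'E'
def do_lid(x,y,side):
    a,o=lidlook(x,y); print("lid",np.round(o,4)); assert abs(o[3]-.142)<.003 and abs(o[4]-.142)<.003
    x,y,yaw=o[:3]; Q=down(np.radians(yaw+90))
    r.set_gripper(.6); r.move_to([x,y,.10],Q); r.move_linear([x,y,.042],vel=.12); status("down")
    r.set_gripper(0,70); status("grip"); up(.20); status("lift")
    Q=down(YAW+np.pi/2); P=dry(0,.111*side,.20); r.move_to(P,Q); status("over")
    if not .2<r.current_opening()<.32: print("LOST?"); return
    P[2]=.112; r.move_linear(P,vel=.12); status("near")
    for z in np.arange(.108,.0945,-.002):
        P[2]=z; r.move_linear(P,vel=.04); F=r.current_contact_force()[2]
        if F>6: break
    status("seat"); r.set_gripper(.55); status("open"); up(.20)
def plate(side):
    "heights of the lid plate seen from the top camera around the bay"
    t=optics.get_image("top"); W=cloud(t); L=(W-np.r_[C,0])@RZ; L[...,1]-=.111*side
    m=(abs(L[...,0])<.062)&(abs(L[...,1])<.062)&(L[...,2]<.085)
    A=np.c_[L[m][:,:2],np.ones(m.sum())]; c=np.linalg.lstsq(A,L[m][:,2],rcond=None)[0]; print("plate tilt",c[:2].round(3),"h",c[2].round(4))
E
python3 - <<'E'
from act import *
do_lid(.474,.3649,1)
r.move_to(dry(-.10,0,.36),down(YAW)); plate(1); d,p,q=wrist(); status()
cv2.imwrite("pics/w2.png",rectify(d,p,q,.068,.36,.80,-.30,.30)[...,::-1])
print(np.round(toplids(optics.get_image("top")),4))
E
```

```text
lid [  0.4741   0.3649 -10.3889   0.1426   0.1421]
down t29.5 op0.596 ff 0.0 F [0.1 0.3 0. ] z0.043
grip t29.9 op0.244 ff 69.7 F [-2.1 -0.9  6.2] z0.043
lift t30.5 op0.245 ff 68.6 F [ 0.6 -0.3 -2.2] z0.199
over t31.7 op0.244 ff 68.6 F [-0.4 -0.3 -1.2] z0.199
near t32.6 op0.243 ff 68.6 F [-0.6  0.4 -0.7] z0.113
seat t34.4 op0.242 ff 70.1 F [-5.  -0.3 10.2] z0.097
open t34.7 op0.551 ff 0.0 F [-0.9 -0.5 -0.1] z0.096
plate tilt [-0.    -0.002] h 0.0677
 t36.5 op0.550 ff 0.0 F [-0.4  0.5 -0.6] z0.359
[[ 0.4748 -0.3784  1.9625]]
```

View pics/w2.png

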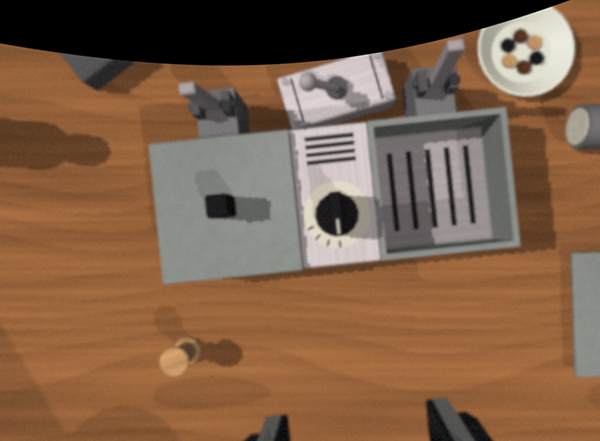

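The left lid sits flush, with its plate at 67.7 mm and no tilt. Now the right lid, then the clamp arm angles from depth.

```bash
cat >> act.py <<'E'
def clampang(t=None):
    t=t or optics.get_image("top"); W=cloud(t); L=(W-np.r_[C,0])@RZ
    for n,s in(("left",1),("right",-1)):
        m=(abs(L[...,1]-.111*s)<.012)&(L[...,0]>.02)&(L[...,0]<.15)&(L[...,2]>.085)
        P=L[m]
        if len(P)<3: print(n,"nothing above 85mm: down"); continue
        print(n,len(P),"xmed",np.median(P[:,0]).round(4),"zmax",P[:,2].max().round(4),"ang",np.arctan2(P[:,2]-.0735,.1-P[:,0]).round(2)[np.argsort(P[:,2])[-8:]])
E
python3 - <<'E'
from act import *
do_lid(.4747,-.3765,-1)
r.move_to(dry(-.10,0,.36),down(YAW)); plate(1); plate(-1); clampang(); status()
E
```

```text
lid [ 0.4747 -0.3765  1.699   0.1419  0.1423]
down t40.2 op0.604 ff 0.0 F [-0.1  0.7 -0.1] z0.043
grip t40.5 op0.243 ff 69.7 F [-0.3  0.1  6.9] z0.043
lift t41.2 op0.245 ff 68.6 F [-0.1  0.2 -2.4] z0.198
over t42.3 op0.246 ff 68.6 F [-0.1  0.8 -1.8] z0.199
near t43.1 op0.244 ff 68.6 F [ 0.  -0.2 -2.4] z0.113
seat t44.9 op0.246 ff 70.0 F [-3.8  0.7  8.3] z0.097
open t45.3 op0.549 ff 0.0 F [-0.5 -0.3  0.2] z0.096
plate tilt [-0.    -0.004] h 0.0676
plate tilt [-0.001  0.   ] h 0.0678
left 32 xmed 0.0934 zmax 0.1486 ang [1.45 1.45 1.51 1.48 1.46 1.48 1.48 1.49]
right 60 xmed 0.1013 zmax 0.1493 ang [1.61 1.69 1.62 1.6  1.65 1.68 1.71 1.64]
 t47.4 op0.547 ff 0.0 F [0.4 0.3 0. ] z0.359
```

Both lids are home at 67.7 mm, flat, with the arms standing at about 1.48 and 1.65 rad. I'll swing them down by pushing along the arc with closed fingers.

```bash
cat >> act.py <<'E'
def clamp(side):
    Q=down(YAW); y=.111*side; r.set_gripper(0,30)
    r.move_to(dry(.05,y,.26),Q); r.move_to(dry(.15,y,.24),Q); r.move_linear(dry(.15,y,.145),vel=.2); status("behind")
    for th in np.linspace(1.6,0,11):
        k=np.array([.1-.05*np.cos(th)+.005*np.sin(th)+.012,.0735+.05*np.sin(th)+.005*np.cos(th)])
        r.move_linear(dry(k[0],y,k[1]+.022),vel=.08)
        F=np.linalg.norm(r.current_contact_force())
        if F>12: print("th%.2f F%.1f"%(th,F))
        if F>25: break
    status("end")
    for i in range(4):
        if r.current_contact_force()[2]>8: break
        p=np.array(r.current_tool_pos()); p[2]-=.0012; r.move_linear(p,vel=.03)
    status("pressed"); up(.24)
E
python3 - <<'E'
from act import *
clamp(1); r.move_to(dry(-.10,0,.36),down(YAW)); clampang(); plate(1); d,p,q=wrist()
cv2.imwrite("pics/w3.png",rectify(d,p,q,.073,.36,.80,-.30,.30)[...,::-1])
E
```

```text
behind t49.9 op0.001 ff 0.0 F [ 0.5 -0.2  1.1] z0.147
end t53.0 op0.001 ff 1.2 F [1.4 1.2 2.9] z0.101
pressed t53.2 op-0.000 ff 6.5 F [-4.4 -0.4 13.1] z0.100
left nothing above 85mm: down
right 60 xmed 0.1013 zmax 0.1505 ang [1.59 1.61 1.71 1.68 1.62 1.6  1.66 1.67]
plate tilt [0.01  0.001] h 0.0681
```

View pics/w3.png

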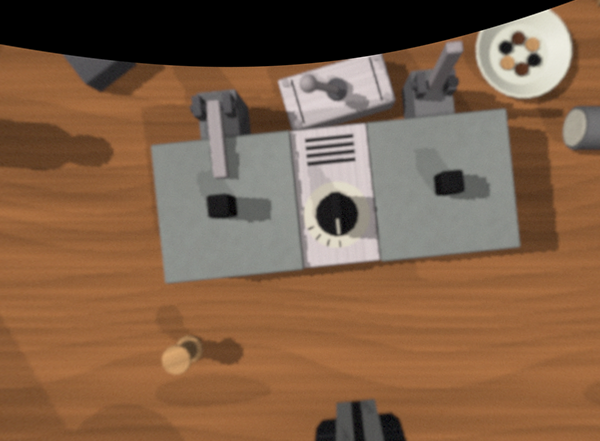

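The left clamp lies down over its lid (from (215,100) to (220,177)), with the toggle unchanged. Now the right clamp.

```bash
python3 - <<'E'
from act import *
clamp(-1); r.move_to(dry(-.12,0,.34),down(YAW)); t=optics.get_image("top"); clampang(t); plate(1); plate(-1); d,p,q=wrist()
a=rectify(d,p,q,.073,.36,.80,-.30,.30); cv2.imwrite("pics/w4.png",a[...,::-1])
b=rectify(d,p,q,.098,.53,.63,-.09,.01,.0005)
g=cv2.cvtColor(b,cv2.COLOR_RGB2GRAY); m=(g<45).astype(np.uint8)
c=max(cv2.findContours(m,cv2.RETR_EXTERNAL,cv2.CHAIN_APPROX_NONE)[0],key=cv2.contourArea); k=cv2.minAreaRect(c); print("knob blob @98mm",(.63-k[0][1]*.0005,.01-k[0][0]*.0005),np.array(k[1])*.0005,k[2],"expect",dry(-.02,0,0)[:2])
a=cv2.resize(a,(480,352)); b=cv2.resize(b,(300,300)); b=np.vstack([b,np.zeros((52,300,3),np.uint8)])
cv2.imwrite("pics/w4.png",np.hstack([a,b])[...,::-1])
E
```

```text
behind t57.1 op0.003 ff 0.0 F [0.8 0.2 1.1] z0.147
end t60.1 op-0.000 ff 1.2 F [1.3 0.1 3.4] z0.101
pressed t60.4 op0.002 ff 6.0 F [-4.6  0.8 11.7] z0.100
left nothing above 85mm: down
right nothing above 85mm: down
plate tilt [ 0.009 -0.002] h 0.068
plate tilt [0.01  0.001] h 0.0683
knob blob @98mm (0.58375, -0.037) [0.0371231 0.036416 ] 45.0 expect [ 0.58510594 -0.03685585]
```

View pics/w4.png

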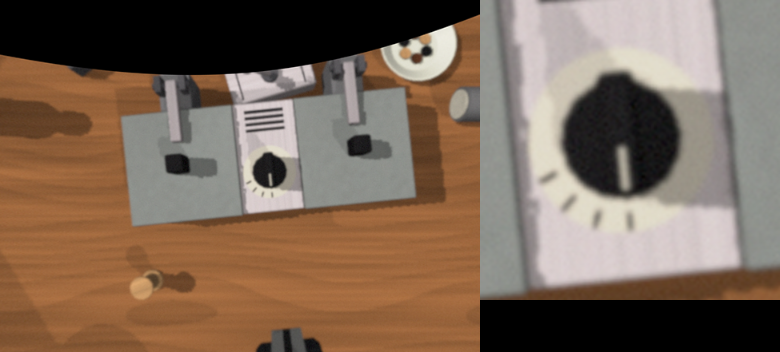

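Both clamps are down and both lids flush. The knob bar lies along the dryer's x, centred within 1.5 mm of where I expected, so I'll start the dryer.

```bash
python3 - <<'E'
from act import *
Q=down(YAW); r.set_gripper(.42); P=dry(-.02,0,.15); r.move_to(P,Q); P[2]=.093; r.move_linear(P,vel=.1); status("down")
r.set_gripper(0,60); status("grip"); q0=np.array(r.current_q()); print(q0.round(3))
for a in [.2,.4,.6,.8,.95,1.05,1.12,1.17,1.21,1.24,1.27]:
    q=q0.copy(); q[5]+=a; r.set_joints(q); M=r.current_torque()[2]; print(a,"Mz%.3f"%M,"op%.3f"%r.current_opening(), "yaw%.3f"%Rn.from_quat(r.current_ee_rot()).as_euler('zyx')[0])
    if abs(M)>.6: break
r.sleep(1.0); status("held"); print("Mz",r.current_torque()[2])
d,p,q=wrist(); cv2.imwrite("pics/k1.png",d["pixels"][...,::-1])
E
```

```text
down t64.1 op0.423 ff 0.0 F [0.9 0.5 0.5] z0.093
grip t64.5 op0.141 ff 58.6 F [-1.   0.1  5.3] z0.094
[-0.142  0.618  1.673  0.     0.85   1.326]
0.2 Mz-0.008 op0.142 yaw0.093
0.4 Mz-0.025 op0.138 yaw0.290
0.6 Mz0.031 op0.140 yaw0.490
0.8 Mz0.093 op0.140 yaw0.690
0.95 Mz0.092 op0.143 yaw0.840
1.05 Mz0.044 op0.140 yaw0.940
1.12 Mz0.041 op0.142 yaw1.010
1.17 Mz0.083 op0.139 yaw1.059
1.21 Mz0.056 op0.136 yaw1.099
1.24 Mz1.121 op0.137 yaw1.127
held t68.2 op0.141 ff 62.9 F [ 3.5 10.9 -0.4] z0.094
Mz 1.155435748391608
```

View pics/k1.png

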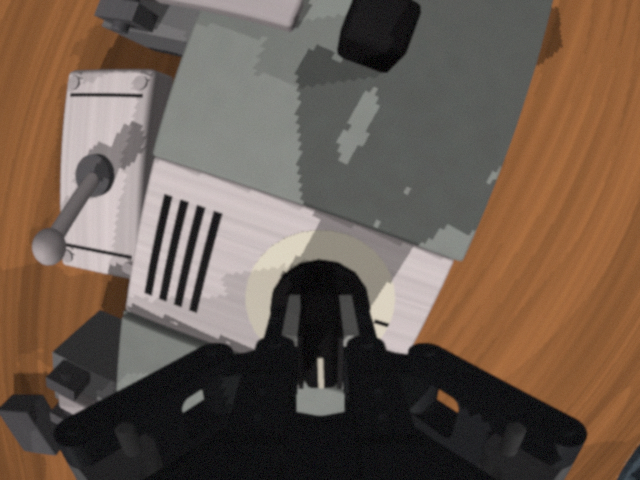

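The jaws hold the knob turned clockwise (bar at about (320,330)). The stop was reached at about 1.22 rad, where the moment jumped to 1.1 N m, and I held it there for a second. Now release and check.

```bash
python3 - <<'E'
from act import *
r.set_gripper(.7); r.sleep(.8); status("rel"); up(.24,.15); r.move_to(dry(-.12,0,.34),down(YAW)); clampang(); plate(1); plate(-1); d,p,q=wrist()
a=rectify(d,p,q,.073,.36,.80,-.30,.30); b=rectify(d,p,q,.098,.53,.63,-.09,.01,.0005)
a=cv2.resize(a,(480,352)); b=cv2.resize(b,(300,300)); b=np.vstack([b,np.zeros((52,300,3),np.uint8)])
cv2.imwrite("pics/w5.png",np.hstack([a,b])[...,::-1])
r.move_to([.2,-.35,.35],down(np.pi/2)); cv2.imwrite("pics/top2.png",optics.get_image("top")["pixels"][...,::-1]); status()
E
```

```text
rel t69.6 op0.701 ff 0.0 F [0.2 0.3 0.4] z0.094
left nothing above 85mm: down
right nothing above 85mm: down
plate tilt [ 0.011 -0.004] h 0.0681
plate tilt [0.008 0.002] h 0.0682
 t74.2 op0.701 ff 0.0 F [0.6 0.8 1.2] z0.350
```

View pics/w5.png

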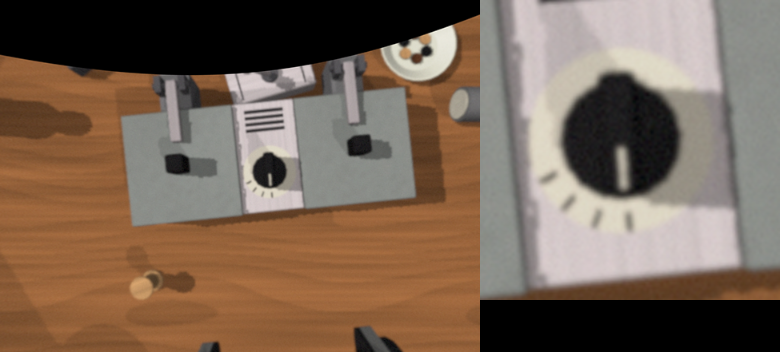

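View pics/top2.png

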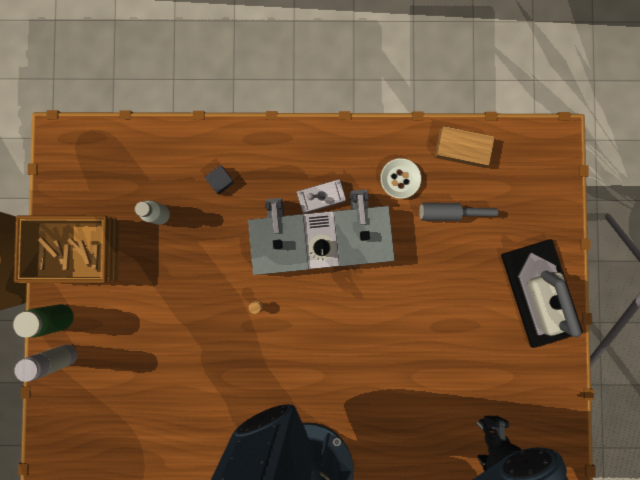

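The knob has sprung back and both lids and clamps are closed. No loose caps remain, and the spool (254,307), saucer (401,178), bottle (152,212) and roller (455,212) haven't moved.

```bash
python3 -c "
from cell import r
print(r.hand_in())"
```

```text
the job is handed in; nothing more can be done
None
```

The job is handed in at about 74 s of the 200 s allowed: all three caps are in the left bay, both lids are home and clamped, and the timer was twisted to its stop, held and released, with the lever and bystanders left as they were.

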